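# Close the turn-buttons on a picture frame's back

## Robot

A 7-joint arm with a two-finger parallel gripper is mounted at the origin on a cart in front of the work surface, level with it; the furniture and walls round the work are solid. World frame = base frame: x ahead of the robot, y to its left, z up, the work surface at z = 0. Lengths are in m, angles in rad, forces in N, time in s.
With the tool pointing down it reaches from about 0.4 to 0.9 m from the base axis. Payload 5.5 kg.
Tool frame: the origin (TCP) lies midway between the tips of the shut fingers; the grasp point (between the pads) lies 19 mm behind it; z points along the fingers, y is the line along which they close (so a half turn about z gives the same grasp; the last joint's range is limited). The gripper opens to 92 mm and grips with 3 to 60 N. Pads are 19 mm wide; open, the fingers measure 130 mm over their backs; the gripper's body (75 mm by 190 mm) begins 47 mm behind the grasp point.
Start: joints at [-0.96, 0.501, -0.427, 1.55, 0.221, 1.138, -0.21], TCP at [0.222, 0.611, 0.227] pointing down, gripper open.
Joint ranges: [-2.88, 2.88], [-0.31, 2.03], [-1.54, 1.56], [0.2, 2.42], [-1.41, 4.55], [0.19, 2.02], [-2.57, 2.57]. Speed limits (rad/s): [2.57, 2.57, 3.14, 3.14, 3.14, 3.14, 3.14].

## Interface

Orientations are given as a 3x3 rotation matrix whose columns are the frame's x, y, z axes.
In Python, from workcell import bot gives the robot as it stands. Calls block until the motion is done:
- bot.move_pose(position, orientation): joint-space move of the TCP to a pose.
- bot.servo_line(position, feed=0.15, frame=None): straight line of the TCP; frame=None keeps the orientation; feed is the mean speed in m/s.
- bot.move_joints(angles): joint-space move.
- bot.grip(opening): finger opening in m; the grip force is fixed at half the most; returns when the fingers have stopped.
- bot.pause(seconds).
- bot.ik(position, orientation): joint angles nearest the present ones, or None.
- bot.get_obs(): the state.
- bot.camera(name): name is "scene" or "top" or "wrist"; returns a dict with "color" (480x640x3 uint8, red, green, blue), "z_map" (480x640 float32, m along the optical axis (not along the pixel's ray), 0 where there is no reading), "camera_matrix" (3x3 intrinsics, pixels), "R" (3x3) and "t" (3): a world point X has camera coordinates R X + t; the wrist camera has in their place "hand_eye" (4x4, takes a point from camera to tool coordinates, whose origin is the TCP and whose axes are the flange's). Camera axes: x right, y down, z forward; pixel columns grow to the right and rows downward; lengths in m; the calibration is good to about 2 mm. A picture is of the moment at which its call begins: read the wrist's pose just before it.
A pose or a line that the arm cannot do raises bot.MotionError and nothing moves.
- bot.sign_off(): hands the job in; it is judged then, once.
Trained networks look in the newest picture that a camera, given by its name, has taken for a name from the list of things; names that differ only in an ending like _2 or _b are one class to them, and where a whole thing is asked for, a point or a joint stands for the part that bears it (a point fixed in the world has none). Each returns a list of dicts, best first, with "conf" (0 to 1); they miss things now and then, are a little off and sometimes report something else, mostly with a low value. They report only what shows in the picture. A call takes as long as a camera call. They do not tell look-alikes from the thing itself.
- bot.look_for(camera, target): "box" ([left, top, width, height] in pixels, round what is visible of it).
- bot.outline_of(camera, target): "pixels" (480x640 bool, what is visible of it) and "box" ([left, top, width, height] in pixels, round what is visible of it).
- bot.tip_of(camera, target): "xy" ([column, row] in pixels: a listed point, or the origin of a listed thing).
The state is a dict: "t": time; "joints": joint angles; "dq": joint speeds; "joint_efforts": joint torques, N m; "tcp_pos": TCP position; "eef_rot": TCP orientation; "force": force on the tool from outside, world axes, zero at the start; "moment": the same for the moment, N m; "gripper_width": finger opening in m; "finger_force": force on a finger pad.
Only numpy, scipy, OpenCV 4.12 (cv2) and the standard library are available. Lean on these libraries where they do the work, as an engineer would, in place of code of your own. Each camera call takes 0.05 s, during which the arm holds its last target. There are 200 camera calls.

## Task

The backing board has just been laid in the back of the picture frame, but its four brass turn-buttons are still swung aside. Work round the frame's edge with a fingertip just above the rails, and push each button's upturned tab until the button points square in over the board, so that all four hold it. Push gently: do not shove the frame along or lift it, press down hard on the board (there is glass beneath it) or disturb the pen, film can and tape dispenser near by.

Things in the scene. Friction and masses are not known exactly. Their poses are not given: they have to be found in the camera images.
- frame: Black picture frame lying face down on the desk, loose (about 0.7 kg; a sideways push of a few newtons starts it sliding), 140 (its x) x 190 (its y) x 16 mm high, rails 25 mm wide. Origin: centre of its underside, on the desk; z up. Two turn-buttons are screwed to each long rail.
- board: Light grey backing board, 87 x 137 x 8 mm, loose, lying in the frame's 90 x 140 mm rebate with its top 2 mm below the rails (14 mm above the desk); a folded black easel strut 24 x 88 x 2 mm lies on it along its middle (top 16 mm above the desk). Origin: centre of its underside, 6 mm above the frame's; axes as the frame's.
- turn_a (a joint): Angle of the brass turn-button on the near rail (-x side of the frame), +y end. 0: square across the rail, tab over the board (points to the frame's +x); 1.57 either way: along the rail. Positive is anticlockwise from above. No catch at 0; stops at 2.2 either way; turns stiffly (about 1 N at the tab) and stays where left.
- turn_a_pivot (a point): Pivot screw of that button, in the middle of the rail's width at the rail's top, 16 mm above the desk. The strip is 12 mm wide and runs from 8 mm behind the pivot to 33 mm beyond it, 17 to 19 mm above the desk; the screw head reaches 20.6 mm.
- turn_a_tab (a point): The upturned finger tab at that button's end, 31.5 mm from the pivot: 12 mm across the strip, 3.5 mm thick, its top 29 mm above the desk (this point is 24 mm above it).
- turn_b (a joint): Angle of the brass turn-button on the near rail (-x side), -y end. 0: square across the rail, tab over the board (points to the frame's +x); 1.57 either way: along the rail. Positive is anticlockwise from above. No catch at 0; stops at 2.2 either way; turns stiffly (about 1 N at the tab) and stays where left.
- turn_b_pivot (a point): Pivot screw of that button, in the middle of the rail's width at the rail's top, 16 mm above the desk. The strip is 12 mm wide and runs from 8 mm behind the pivot to 33 mm beyond it, 17 to 19 mm above the desk; the screw head reaches 20.6 mm.
- turn_b_tab (a point): The upturned finger tab at that button's end, 31.5 mm from the pivot: 12 mm across the strip, 3.5 mm thick, its top 29 mm above the desk (this point is 24 mm above it).
- turn_c (a joint): Angle of the brass turn-button on the far rail (+x side), +y end. 0: square across the rail, tab over the board (points to the frame's -x); 1.57 either way: along the rail. Positive is anticlockwise from above. No catch at 0; stops at 2.2 either way; turns stiffly (about 1 N at the tab) and stays where left.
- turn_c_pivot (a point): Pivot screw of that button, in the middle of the rail's width at the rail's top, 16 mm above the desk. The strip is 12 mm wide and runs from 8 mm behind the pivot to 33 mm beyond it, 17 to 19 mm above the desk; the screw head reaches 20.6 mm.
- turn_c_tab (a point): The upturned finger tab at that button's end, 31.5 mm from the pivot: 12 mm across the strip, 3.5 mm thick, its top 29 mm above the desk (this point is 24 mm above it).
- turn_d (a joint): Angle of the brass turn-button on the far rail (+x side), -y end. 0: square across the rail, tab over the board (points to the frame's -x); 1.57 either way: along the rail. Positive is anticlockwise from above. No catch at 0; stops at 2.2 either way; turns stiffly (about 1 N at the tab) and stays where left.
- turn_d_pivot (a point): Pivot screw of that button, in the middle of the rail's width at the rail's top, 16 mm above the desk. The strip is 12 mm wide and runs from 8 mm behind the pivot to 33 mm beyond it, 17 to 19 mm above the desk; the screw head reaches 20.6 mm.
- turn_d_tab (a point): The upturned finger tab at that button's end, 31.5 mm from the pivot: 12 mm across the strip, 3.5 mm thick, its top 29 mm above the desk (this point is 24 mm above it).
- pen: Black pen, 150 x 10 x 12 mm, lying beside one short rail of the frame. Leave it alone. Origin: middle of its underside; long axis is its y.
- film_can: Black film can with a yellow lid, 34 mm across, 52 mm high, standing beside the other short rail. Leave it alone. Origin: centre of its base.
- tape: Beech tape dispenser, 50 x 94 x 67 mm, to the left of the frame. Leave it alone. Origin: centre of its base.
Things that resemble listed ones, but are neither listed nor needed, are in the scene too. What is shaped like the board but brown is not meant.

How it is judged:
At the end, for the whole second after the job is handed in: All four turn-buttons are at rest within 0.35 rad (20 degrees) of square across the rail, pointing in over the board; the board still lies flat in the frame (within 5 mm sideways and 3 mm in height); the frame lies flat and still on the desk (value of joint turn_a between -0.35 and 0.35 rad and value of joint turn_b between -0.35 and 0.35 rad and value of joint turn_c between -0.35 and 0.35 rad and value of joint turn_d between -0.35 and 0.35 rad and velocity of joint turn_a between -0.05 and 0.05 rad/s and velocity of joint turn_b between -0.05 and 0.05 rad/s and velocity of joint turn_c between -0.05 and 0.05 rad/s and velocity of joint turn_d between -0.05 and 0.05 rad/s and x of board in the frame of frame between -0.005 and 0.005 m and y of board in the frame of frame between -0.005 and 0.005 m and z of board in the frame of frame below 0.009 m and height (world z) of frame below 0.004 m and linear speed of frame below 0.01 m/s); the robot touches nothing.
It fails at once if the frame is shifted by more than 25 mm (distance of frame from where it was at the start of the episode above 0.025 m).
It fails at once if the frame is lifted more than 8 mm or tipped more than 0.1 rad (height (world z) of frame above 0.008 m or angle between frame's own z axis and vertical above 0.1 rad).
It fails at once if the board is lifted out of the frame by more than 6 mm (z of board in the frame of frame above 0.012 m).
It fails at once if the fingers press on the board with more than 12 N (contact force between the fingers and board above 12 N).
It fails at once if the pen, the film can or the tape dispenser is moved by more than 20 mm (distance of any of pen, film_can, tape from where it was at the start of the episode above 0.02 m).
It also fails if it takes over 72 s, if anything falls off the work surface, if the arm or the gripper's body presses on something with over 40 N, if the wrist force passes 120 N, or if a joint passes its speed limit or range.

## Working session

There is one attempt and no reset: what is moved stays moved. The work goes in short steps, each a Python script; the robot and the scene stay as the last script left them, time stands still between calls to the robot, and variables do not carry over. Pictures are saved under pics/ and viewed, at most 10 in all, crops included, and the job is handed in when it is done.

```bash
mkdir -p pics; ls
python3 - <<'E'
from workcell import bot
import cv2,numpy as np
for n in ["top","scene"]:
    c=bot.camera(n); cv2.imwrite(f"pics/{n}0.png",c["color"][:,:,::-1]); np.savez(f"{n}0.npz",**c)
    for t in ["frame","board","pen","film_can","tape"]:
        print(n,t,[(round(d["conf"],2),np.round(d["box"])) for d in bot.look_for(n,t)])
    for t in ["turn_a_tab","turn_a_pivot"]:
        print(n,t,[(round(d["conf"],2),np.round(d["xy"],1)) for d in bot.tip_of(n,t)])
print(bot.get_obs()["t"])
E
```

```text
pics
top frame [(0.79, array([378., 213.,  97.,  71.]))]
top board [(0.7, array([255., 210.,  67.,  79.])), (0.6, array([389., 223.,  74.,  47.]))]
top pen [(0.87, array([485., 213.,  17.,  67.]))]
top film_can [(0.5, array([347., 229.,  17.,  20.]))]
top tape [(0.63, array([168., 205.,  46.,  28.]))]
top turn_a_tab [(0.41, array([382.5, 279.3]))]
top turn_a_pivot [(0.67, array([379.5, 226.3])), (0.41, array([397.2, 275.4]))]
scene frame [(0.8, array([334., 254., 130., 106.])), (0.3, array([363., 253.,  22.,  13.]))]
scene board [(0.73, array([354., 267.,  90.,  70.])), (0.66, array([242., 208.,  73.,  47.]))]
scene pen [(0.58, array([460., 316.,  30.,  66.]))]
scene film_can [(0.63, array([324., 239.,  20.,  28.]))]
scene tape [(0.7, array([210., 151.,  46.,  38.]))]
scene turn_a_tab [(0.68, array([333.5, 296.3]))]
scene turn_a_pivot [(0.59, array([353.4, 301.4])), (0.57, array([405.5, 322.4]))]
0.8
```

Run:
```python
import cv2,numpy as np
c=np.load("top0.npz"); K,R,t=c["camera_matrix"],c["R"],c["t"]
def w(u,v,z):
    d=R.T@np.linalg.solve(K,[u,v,1]); o=-R.T@t; return o+d*(z-o[2])/d[2]
for n,p in dict(frame=(426,248),board=(426,246.5),pen=(493,246),can=(355,239),tape=(191,219),p1=(379,226),p2=(397,275)).items(): print(n,w(*p,.016).round(3))
print(-R.T@t)
im=cv2.imread("pics/top0.png")[180:310,320:520]
cv2.imwrite("pics/topc.png",cv2.resize(im,None,fx=4,fy=4,interpolation=cv2.INTER_CUBIC))
from workcell import bot
c=bot.camera("wrist"); print(c["hand_eye"].round(3),c["camera_matrix"])
o=bot.get_obs();print(o["eef_rot"].round(3),o["gripper_width"],o["force"])
```

```text
frame [ 0.477 -0.325  0.016]
board [ 0.48  -0.325  0.016]
pen [ 0.484 -0.462  0.016]
can [ 0.492 -0.179  0.016]
tape [0.526 0.158 0.016]
p1 [ 0.521 -0.228  0.016]
p2 [ 0.42  -0.265  0.016]
[ 0.28993295 -0.11265628  1.06722098]
[[ 0.001 -0.969 -0.247  0.065]
 [ 1.     0.001  0.001 -0.   ]
 [-0.    -0.247  0.969 -0.158]
 [ 0.     0.     0.     1.   ]] [[346.96007349   0.         317.80972293]
 [  0.         346.96007349 232.19849104]
 [  0.           0.           1.        ]]
[[-0.94   0.341 -0.   ]
 [ 0.341  0.94  -0.   ]
 [ 0.    -0.    -1.   ]] 0.09185931282096804 [-0.92267365 -0.35752779  0.11803757]
```

View pics/topc.png

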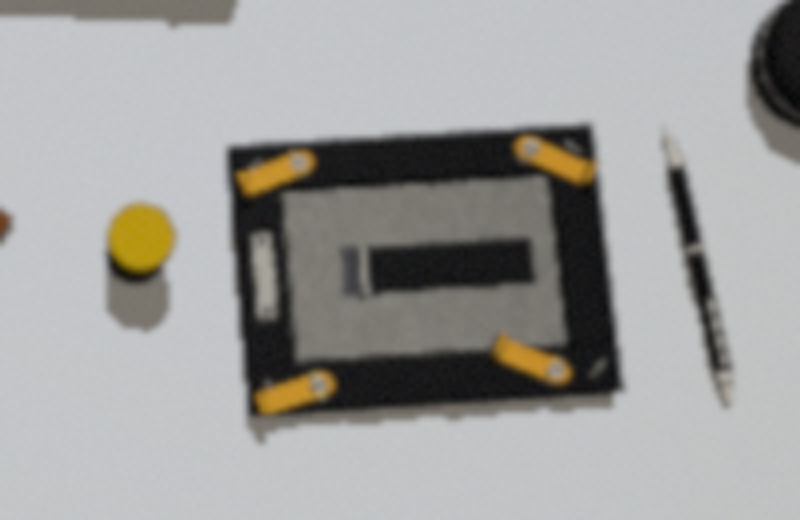

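```bash
cat > h.py <<'E'
from workcell import bot
import cv2,numpy as np
def Rz(th):  # tool down, tool x at world angle th
    c,s=np.cos(th),np.sin(th); return np.array([[c,s,0],[s,-c,0],[0,0,-1.]])
def wrist(name):
    o=bot.get_obs(); c=bot.camera("wrist")
    T=np.eye(4);T[:3,:3]=o["eef_rot"];T[:3,3]=o["tcp_pos"]; T=T@c["hand_eye"]
    cv2.imwrite(f"pics/{name}.png",c["color"][:,:,::-1]); np.savez(name+".npz",T=T,K=c["camera_matrix"],z=c["z_map"],color=c["color"])
    return T,c
def px2w(T,K,u,v,z):
    d=T[:3,:3]@np.linalg.solve(K,[u,v,1]); return T[:3,3]+d*(z-T[2,3])/d[2]
E
python3 - <<'E'
from h import *
for deg in range(-180,181,30):
    q=bot.ik([.478,-.325,.03],Rz(np.radians(deg))); print(deg,None if q is None else np.round(q,2))
try:
    bot.move_pose([.555,-.325,.2],Rz(np.pi))
except bot.MotionError as e: print(e)
bot.grip(0); T,c=wrist("w1")
for t in ["turn_a_tab","turn_a_pivot"]:
    print(t,[(round(d["conf"],2),np.round(d["xy"],1),px2w(T,c["camera_matrix"],*d["xy"],.024 if "tab" in t else .02).round(3)) for d in bot.tip_of("wrist",t)])
for t in ["frame","board"]:
    print(t,[(round(d["conf"],2),d["box"]) for d in bot.look_for("wrist",t)])
print(bot.get_obs()["t"],bot.get_obs()["joints"])
E
```

```text
-180 [ 0.34  0.62  0.27  1.88 -0.25  0.68  2.33]
-150 [ 1.19  0.8  -0.87  1.85  0.79  0.88  2.03]
-120 [-0.3   1.2   1.35  1.9  -1.27  1.25 -2.16]
-90 [-0.22  0.98  1.13  1.9  -1.07  1.03 -1.75]
-60 [ 0.04  0.71  0.68  1.89 -0.64  0.77 -1.54]
-30 [ 0.04  0.71  0.68  1.89 -0.64  0.77 -1.01]
0 [-0.15  0.87  0.98  1.9  -0.92  0.91 -0.27]
30 [-0.11  0.83  0.92  1.9  -0.87  0.88  0.21]
60 [-0.07  0.79  0.85  1.89 -0.8   0.84  0.68]
90 [ 0.08  0.69  0.62  1.89 -0.58  0.75  1.04]
120 [ 0.33  0.62  0.29  1.88 -0.26  0.68  1.29]
150 [ 0.39  0.61  0.2   1.88 -0.19  0.67  1.75]
180 [ 0.34  0.62  0.27  1.88 -0.25  0.68  2.33]
turn_a_tab [(0.87, array([417. ,  50.9]), array([ 0.411, -0.238,  0.024]))]
turn_a_pivot [(0.59, array([380.2,  67. ]), array([ 0.423, -0.269,  0.02 ]))]
frame [(0.59, [209.7, 40.0, 210.0, 173.8])]
board [(0.85, [242.1, 81.3, 152.7, 104.3]), (0.73, [526.4, 34.0, 113.3, 174.1])]
6.0083 [ 0.1891286   0.50449132  0.41374368  1.61846912 -0.22393652  1.06581772
  2.23666505]
```

View pics/w1.png

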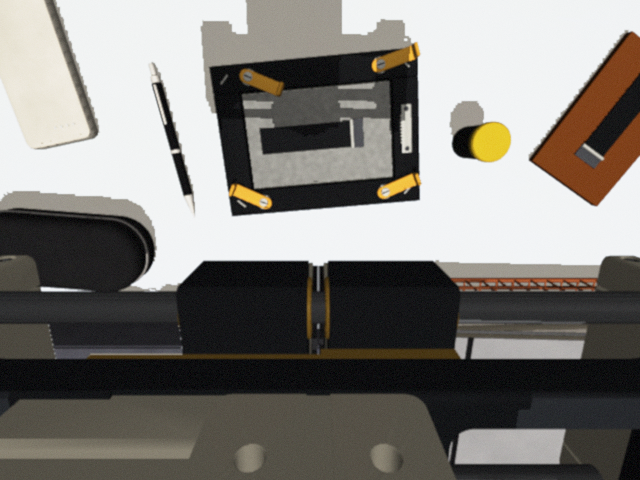

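View pics/scene0.png

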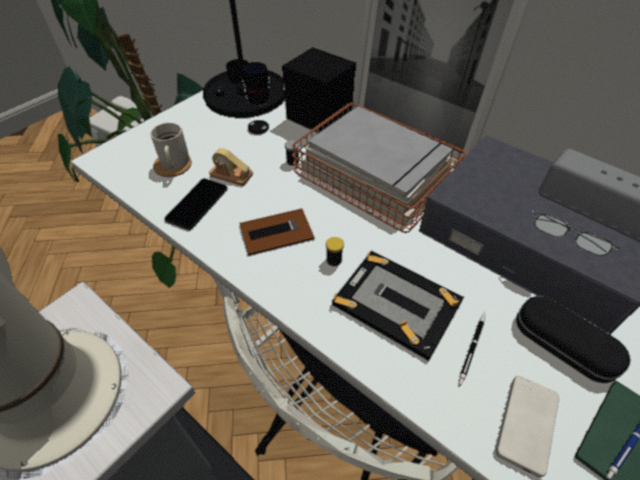

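Run:
```python
from h import *
d=np.load("w1.npz");T,K,z=d["T"],d["K"],d["z"]
v,u=np.mgrid[:480,:640]
P=np.stack([(u-K[0,2])*z/K[0,0],(v-K[1,2])*z/K[1,1],z],-1)
o=bot.get_obs();print(o["gripper_width"],o["force"],o["tcp_pos"])
tool=np.array(o["tcp_pos"])
W=P@T[:3,:3].T+T[:3,3]
for r,c in [(265,190),(265,300),(275,250),(300,250),(340,250),(265,340),(275,450),(340,450),(300,312),(340,312)]: print(r,c,z[r,c],(W[r,c]-tool).round(3))
t=np.load("top0.npz");K,R,tt,z=t["camera_matrix"],t["R"],t["t"],t["z_map"]
P=np.stack([(u-K[0,2])*z/K[0,0],(v-K[1,2])*z/K[1,1],z],-1);W2=(P-tt)@R
m=(z>0)&(W2[...,2]>.045)&(W2[...,2]<.4)&(W2[...,0]>.4)&(W2[...,1]<-.1)&(W2[...,1]>-.6)
for y in np.arange(-.6,-.1,.05):
    q=m&(abs(W2[...,1]-y)<.025)&(W2[...,0]>.52); 
    if q.any(): i=np.argmin(np.where(q,W2[...,0],9)); print(round(y,2),W2.reshape(-1,3)[i].round(3),W2[...,2][q].max().round(3))
# frame geometry: dark+board pixel mask in wrist image using outline
for n in ["frame","board"]:
    for c in bot.outline_of("wrist",n)[:1]:
        p=c["pixels"].astype(np.uint8); print(n,c["conf"],p.sum()); np.save(n+"_m.npy",p)
        cs,_=cv2.findContours(p,0,1); h=np.vstack(cs)[:,0].astype(float)
        zz=.016 if n=="frame" else .014
        X=np.array([px2w(T,d["K"],*a,zz)[:2] for a in h]).astype(np.float32)
        r=cv2.minAreaRect(X*1000); print(r)
can=bot.outline_of("wrist","film_can"); print([ (c["conf"],c["box"]) for c in can])
```

```text
0.00024846252538473 [0.56187976 0.44802006 0.06821766] [ 0.55499391 -0.32497558  0.20001193]
265 190 0.37840328 [ 0.063 -0.14  -0.2  ]
265 300 0.0895282 [-0.035 -0.005  0.073]
275 250 0.08053196 [-0.036 -0.016  0.082]
300 250 0.07507913 [-0.032 -0.015  0.089]
340 250 0.077324025 [-0.023 -0.016  0.089]
265 340 0.08802416 [-0.035  0.005  0.075]
275 450 0.38265625 [ 0.075  0.146 -0.201]
340 450 0.07683621 [-0.023  0.029  0.089]
300 312 0.082650244 [-0.029 -0.002  0.082]
340 312 0.0 [-0.065 -0.001  0.158]
-0.6 [ 0.56  -0.59   0.046] 0.182
-0.55 [ 0.559 -0.572  0.046] 0.183
-0.5 [ 0.569 -0.522  0.045] 0.183
-0.45 [ 0.652 -0.433  0.095] 0.183
-0.4 [ 0.652 -0.38   0.057] 0.18
-0.35 [ 0.651 -0.339  0.056] 0.134
-0.3 [ 0.653 -0.28   0.061] 0.133
-0.25 [ 0.629 -0.235  0.079] 0.198
-0.2 [ 0.629 -0.208  0.076] 0.189
-0.15 [ 0.629 -0.137  0.051] 0.186
frame 0.91 17423
((481.6575012207031, -324.4000244140625), (143.77182006835938, 192.20677185058594), 5.238966941833496)
board 0.81 13296
((483.4153747558594, -324.5634460449219), (87.67245483398438, 136.80181884765625), 4.900096416473389)
[(0.84, [452.6, 123.4, 57.4, 41.6]), (0.69, [370.8, 39.9, 50.1, 32.5])]
```

Run:
```python
import cv2
im=cv2.imread("pics/w1.png")[20:230,190:530]
cv2.imwrite("pics/w1c.png",cv2.resize(im,None,fx=2.35,fy=2.35,interpolation=cv2.INTER_CUBIC))
```

```text
(no output)
```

View pics/w1c.png

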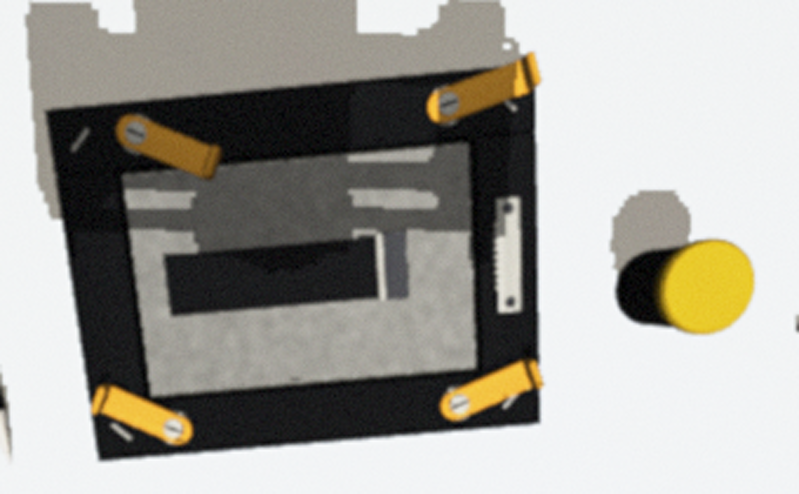

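```bash
cat >> h.py <<'E'
F0=np.array([.482,-.3245]); YAW=.089
def toF(p): c,s=np.cos(YAW),np.sin(YAW); return np.array([[c,s],[-s,c]])@(np.asarray(p)[:2]-F0)
def angles(npz,pts,F=None):
    """pts name-> (pivot px, tab-top-middle px)"""
    d=np.load(npz);out={}
    for n,(a,b) in pts.items():
        p=px2w(d["T"],d["K"],*a,.0205)[:2]; q=px2w(d["T"],d["K"],*b,.029)[:2]
        v=q-p; th=np.arctan2(v[1],v[0])-YAW-(np.pi if n in"cd" else 0); th=(th+np.pi)%(2*np.pi)-np.pi
        out[n]=(p,th); print(n,"pivot",p.round(4),"inF",(toF(p)*1000).round(1),"r",round(np.hypot(*v)*1000,1),"th",round(th,2))
    return out
E
python3 - <<'E'
from h import *
f=lambda u,v:(u/2.35+190,v/2.35+20)
angles("w1.npz",dict(a=(f(448,104),f(530,68)),b=(f(133,132),f(211,160)),c=(f(459,403),f(534,373)),d=(f(174,428),f(102,400))))
E
```

```text
a pivot [ 0.4209 -0.2693] inF [-56.   60.5] r 30.0 th 1.84
b pivot [ 0.4309 -0.3895] inF [-56.7 -60.2] r 32.5 th 1.13
c pivot [ 0.5348 -0.2595] inF [58.4 60. ] r 30.8 th -1.22
d pivot [ 0.5453 -0.3781] inF [ 58.3 -59. ] r 30.2 th 1.04
```

```bash
cat >> h.py <<'E'
F0=np.array([.483,-.3242]); Z=.0235
PIV=dict(a=(-.0575,.06),b=(-.0575,-.06),c=(.0575,.06),d=(.0575,-.06))
def pt(n,th,gap,hx=.0095,hy=.019):
    g=th+(np.pi if n in "cd" else 0); s=-1 if n=="c" else 1
    u=np.array([np.cos(g),np.sin(g)]); t=s*np.array([-u[1],u[0]])
    h=hx*abs(t[0])+hy*abs(t[1])
    w=np.abs(t)/np.abs(t).max(); v=-np.sign(t)*np.array([hx,hy])*np.minimum(1,2*w)   # touching point, softened
    r=.0305-v@u
    p=np.array(PIV[n])+r*u+(.006+h+gap)*t
    c,q=np.cos(YAW),np.sin(YAW); return F0+np.array([[c,-q],[q,c]])@p, p
def plan(n,th0):
    A=[pt(n,th0+0*1,g) for g in (.009,.0)]+[pt(n,x,0) for x in np.linspace(th0,0,max(3,int(abs(th0)/.2)+1))[1:]]
    return A+[pt(n,0,.010)]
def run(n,th0,feed=.04):
    P=[np.r_[a[0],Z] for a in plan(n,th0)]; fm=0; f0=None
    bot.move_pose([*P[0][:2],.075],Rz(YAW+np.pi)); bot.servo_line(P[0],feed=.1); f0=np.array(bot.get_obs()["force"])
    for p in P[1:]:
        bot.servo_line(p,feed=feed); o=bot.get_obs(); f=np.array(o["force"])-f0; print(n,p.round(4),f.round(1))
        if np.linalg.norm(f)>12: print("HIGH"); break
    bot.servo_line([*P[-1][:2],.075],feed=.15); print("t",bot.get_obs()["t"])
E
python3 - <<'E'
from h import *
for n,t in dict(a=1.84,b=1.13,c=-1.22,d=1.04).items():
    print(n,[(p[1]*1000).round().tolist() for p in plan(n,t)],[bot.ik([*p[0],Z],Rz(YAW+np.pi)) is not None for p in plan(n,t)])
E
```

```text
a [[-92.0, 74.0], [-83.0, 77.0], [-76.0, 88.0], [-71.0, 97.0], [-64.0, 105.0], [-56.0, 108.0], [-51.0, 105.0], [-46.0, 101.0], [-40.0, 97.0], [-33.0, 92.0], [-27.0, 85.0], [-27.0, 95.0]] [True, True, True, True, True, True, True, True, True, True, True, True]
b [[-68.0, -8.0], [-60.0, -12.0], [-53.0, -13.0], [-47.0, -17.0], [-42.0, -22.0], [-34.0, -27.0], [-27.0, -35.0], [-27.0, -25.0]] [True, True, True, True, True, True, True, True]
c [[72.0, 108.0], [64.0, 105.0], [56.0, 108.0], [50.0, 105.0], [45.0, 101.0], [40.0, 97.0], [33.0, 92.0], [27.0, 85.0], [27.0, 95.0]] [True, True, True, True, True, True, True, True, True]
d [[64.0, -113.0], [57.0, -108.0], [51.0, -106.0], [46.0, -102.0], [41.0, -97.0], [33.0, -92.0], [27.0, -85.0], [27.0, -95.0]] [True, True, True, True, True, True, True, True]
```

Run:
```python
from h import *
run("b",1.13)
bot.move_pose([.555,-.325,.2],Rz(np.pi)); wrist("w2")
cv2.imwrite("pics/w2c.png",cv2.resize(cv2.imread("pics/w2.png")[20:230,190:530],None,fx=2.35,fy=2.35,interpolation=cv2.INTER_CUBIC)); print(bot.get_obs()["t"])
```

```text
b [ 0.4245 -0.3412  0.0235] [-0.2  0.   0.3]
b [ 0.4315 -0.3422  0.0235] [-0.3  1.1 -1.2]
b [ 0.4377 -0.3455  0.0235] [ 0.7  0.5 -0.1]
b [ 0.4432 -0.35    0.0235] [1.1 2.9 0.5]
b [ 0.4518 -0.3543  0.0235] [1.1 1.7 1. ]
b [ 0.4592 -0.3615  0.0235] [ 0.5  0.1 -0.1]
b [ 0.4583 -0.3515  0.0235] [ 0.1  1.4 -0.1]
t 10.6417
11.375
```

View pics/w2c.png

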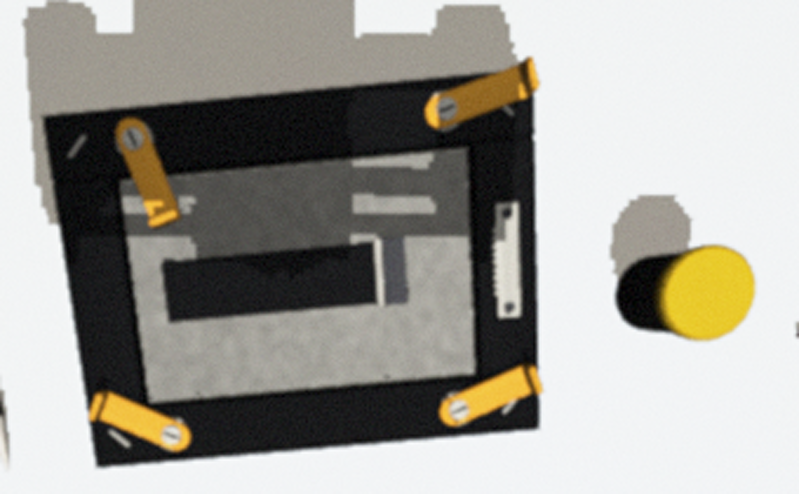

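Run:
```python
from h import *
f=lambda u,v:(u/2.35+190,v/2.35+20)
angles("w2.npz",dict(a=(f(446,108),f(530,73)),b=(f(132,137),f(163,218)),c=(f(459,409),f(534,378)),d=(f(172,434),f(101,405))))
```

```text
a pivot [ 0.4204 -0.2698] inF [-57.6  59.7] r 30.5 th 1.82
b pivot [ 0.4307 -0.3893] inF [-57.9 -60.2] r 32.4 th 0.29
c pivot [ 0.5348 -0.2593] inF [57.4 60. ] r 30.8 th -1.2
d pivot [ 0.5453 -0.3783] inF [ 57.3 -59.4] r 29.8 th 1.02
```

```bash
sed -i 's/hy=.019/hy=.0102/; s/(.009,.0)/(.012,.0)/' h.py
python3 - <<'E'
from h import *
run("b",.35); run("a",1.82); run("c",-1.2); run("d",1.02)
bot.move_pose([.555,-.325,.2],Rz(np.pi)); wrist("w3")
cv2.imwrite("pics/w3c.png",cv2.resize(cv2.imread("pics/w3.png")[20:230,190:530],None,fx=2.35,fy=2.35,interpolation=cv2.INTER_CUBIC)); print(bot.get_obs()["t"])
E
```

```text
b [ 0.4479 -0.3603  0.0235] [ 0.8  0.  -0.2]
b [ 0.4544 -0.3644  0.0235] [ 1.2 -0.4  0.6]
b [ 0.46   -0.3702  0.0235] [-0.5 -0.2  0.2]
b [ 0.4591 -0.3603  0.0235] [ 0.4 -0.2 -0.2]
t 14.7917
a [ 0.3944 -0.2492  0.0235] [0.9 0.1 1.8]
a [ 0.4005 -0.242   0.0235] [-0.8  0.5  0.3]
a [ 0.4056 -0.2363  0.0235] [ 1.4 -0.1  0.9]
a [ 0.4117 -0.2316  0.0235] [0.4 0.  0.7]
a [ 0.4185 -0.2303  0.0235] [ 1.7 -1.1  0.8]
a [ 0.4243 -0.2326  0.0235] [ 1.5  0.6 -0.1]
a [ 0.4296 -0.2361  0.0235] [ 0.5 -0.9  1.1]
a [ 0.4352 -0.2399  0.0235] [0.6 0.2 0.1]
a [ 0.4428 -0.2442  0.0235] [-0.7 -1.9 -0.2]
a [ 0.4493 -0.2507  0.0235] [-0.9 -1.  -0.5]
a [ 0.4484 -0.2407  0.0235] [ 0.1 -0.5  1. ]
t 20.4667
c [ 0.5363 -0.2202  0.0235] [ 1.6 -0.8 -1.4]
c [ 0.5284 -0.2211  0.0235] [ 1.  -0.2 -0.6]
c [ 0.5224 -0.2255  0.0235] [-1.5  1.2  1. ]
c [ 0.5176 -0.2312  0.0235] [-2.3  1.3  1.2]
c [ 0.5096 -0.2371  0.0235] [ 0.1 -1.3  0.5]
c [ 0.5031 -0.2459  0.0235] [ 0.4 -0.6  0.1]
c [ 0.5022 -0.2359  0.0235] [ 0.1 -0.5  0.1]
t 24.8083
d [ 0.5478 -0.4181  0.0235] [ 1.3  0.2 -0.4]
d [ 0.5419 -0.4159  0.0235] [-0.9 -0.3 -0. ]
d [ 0.5365 -0.4124  0.0235] [ 0.1  0.5 -1.3]
d [ 0.531  -0.4085  0.0235] [ 1.7  0.  -0.8]
d [ 0.5233 -0.4043  0.0235] [ 2.1  0.7 -1.1]
d [ 0.5167 -0.3977  0.0235] [ 1.5  1.2 -0.4]
d [ 0.5176 -0.4077  0.0235] [ 0.7 -0.2 -0.8]
t 29.3
30.0167
```

View pics/w3c.png

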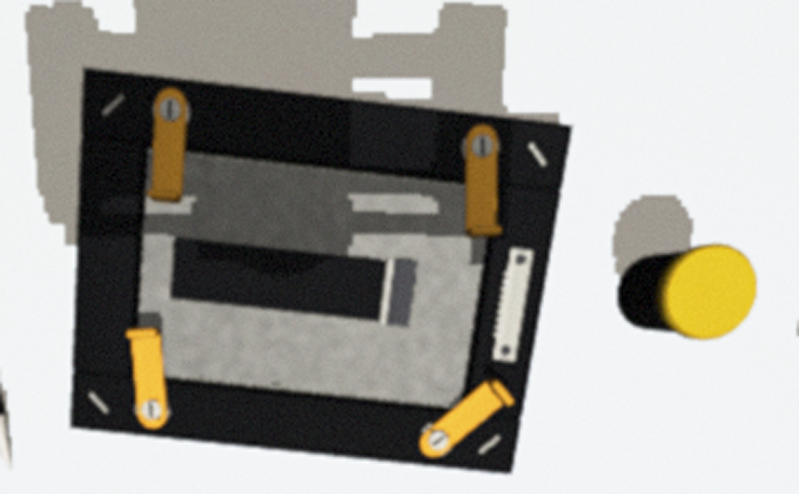

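Run:
```python
import h; from h import *
f=lambda u,v:(u/2.35+190,v/2.35+20)
d=np.load("w3.npz")
px=dict(a=((481,147),(483,231)),b=((170,108),(166,197)),c=((437,440),(502,391)),d=((151,410),(143,333)))
W=np.array([px2w(d["T"],d["K"],*f(*px[n][0]),.0205)[:2] for n in "abcd"]); B=np.array([PIV[n] for n in "abcd"])
Wc=W-W.mean(0); U,S,V=np.linalg.svd(B.T@Wc); R=(U@V).T
h.YAW=np.arctan2(R[1,0],R[0,0]); h.F0=W.mean(0); print(h.F0.round(4),h.YAW, "res",(W-(h.F0+B@R.T)).round(4).tolist())
angles("w3.npz",{n:(f(*a),f(*b)) for n,(a,b) in px.items()})
```

```text
[ 0.4848 -0.3219] -0.10774610064052317 res [[0.0004, -0.0004], [-0.0004, 0.0002], [-0.0002, -0.0002], [0.0002, 0.0004]]
a pivot [ 0.4344 -0.2564] inF [-57.1  59.6] r 31.3 th 0.13
b pivot [ 0.4208 -0.3751] inF [-57.9 -59.8] r 32.8 th 0.06
c pivot [ 0.5482 -0.2685] inF [57.3 59.8] r 32.0 th -0.73
d pivot [ 0.5357 -0.3873] inF [ 57.7 -59.6] r 31.6 th 0.12
```

```bash
sed -i 's/^F0=np.array(\[.483.*$/F0=np.array([.4848,-.3219]); YAW=-.1077; Z=.0235/' h.py
python3 - <<'E'
from h import *
run("c",-.75,feed=.025)
bot.move_pose([.555,-.325,.2],Rz(np.pi)); wrist("w4")
cv2.imwrite("pics/w4c.png",cv2.resize(cv2.imread("pics/w4.png")[20:230,190:530],None,fx=2.35,fy=2.35,interpolation=cv2.INTER_CUBIC)); print(bot.get_obs()["t"])
E
```

```text
c [ 0.5435 -0.2323  0.0235] [-1.   0.4 -1.2]
c [ 0.5373 -0.237   0.0235] [ 0.4 -1.2 -0.3]
c [ 0.5283 -0.2414  0.0235] [-0.7  0.4 -0.5]
c [ 0.5198 -0.249   0.0235] [-0.6 -1.  -1.1]
c [ 0.5209 -0.2391  0.0235] [-0.5 -1.  -1.3]
t 34.6667
35.3833
```

View pics/w4c.png

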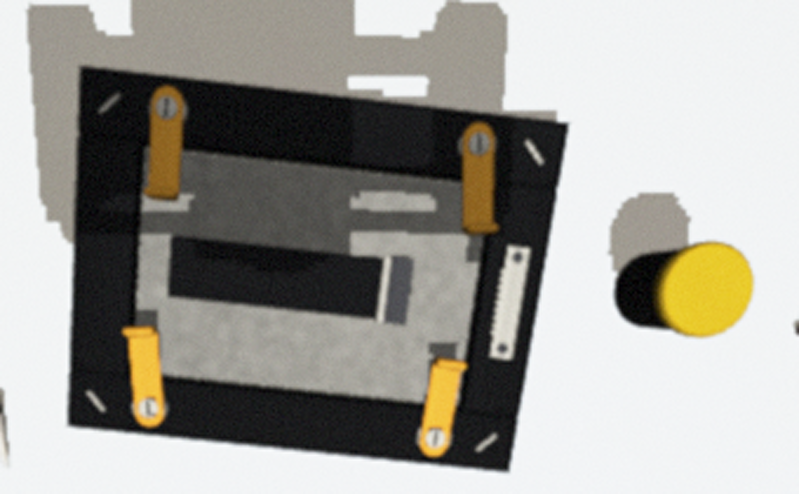

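Run:
```python
from h import *
f=lambda u,v:(u/2.35+190,v/2.35+20)
px=dict(a=((478,145),(480,229)),b=((166,106),(162,195)),c=((434,438),(449,365)),d=((149,408),(139,331)))
r=angles("w4.npz",{n:(f(*a),f(*b)) for n,(a,b) in px.items()})
if all(abs(v[1])<.25 for v in r.values()): bot.pause(.3); bot.sign_off(); print("handed in")
```

```text
a pivot [ 0.4345 -0.2563] inF [-57.   59.8] r 31.3 th 0.13
b pivot [ 0.4208 -0.3753] inF [-57.8 -60. ] r 32.8 th 0.06
c pivot [ 0.5482 -0.2686] inF [57.3 59.8] r 31.1 th -0.0
d pivot [ 0.5356 -0.387 ] inF [ 57.5 -59.2] r 31.6 th 0.14
the job is handed in; nothing more can be done
handed in
```

I swung all four turn-buttons in over the board, and the last picture puts them within about 0.14 rad of square (limit 0.35). The pushes turned the frame about 11° clockwise and moved its centre about 3 mm (limit 25 mm); I handed the job in at about 36 s, but sign-off gave no verdict.

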